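# Shut and bolt the jeweller's stock chest

## Robot

A 6-joint arm with a two-finger parallel gripper is mounted at the origin on the work surface. World frame = base frame: x ahead of the robot, y to its left, z up, the work surface at z = 0. Lengths are in m, angles in rad, forces in N, time in s.
With the tool pointing down it reaches from about 0.275 to 1 m from the base axis. Payload 8.4 kg.
Tool frame: the origin (TCP) lies at the very end of the fingers, on their centre line; the grasp point (between the pads) lies 19 mm behind it (grasp_offset is the distance from the TCP to the grasp point, in m); z points along the fingers, y is the line along which they close (so a half turn about z gives the same grasp; the last joint's range is limited). The gripper opens to 85 mm and grips with 20 to 120 N. Pads are 22 mm wide; open, the fingers measure 114 mm over their backs; the gripper's body (76 mm by 85 mm) begins 54 mm behind the grasp point. The pads swing forward as they close: fully open they stand 13 mm farther back than shut.
Start: joints at [1.197, 0.353, 1.633, -0, 1.155, -0.002], TCP at [0.227, 0.582, 0.231] pointing down, gripper open.
Joint ranges: [-2.63, 2.63], [-0.92, 2.1], [0.06, 2.66], [-1.3, 4.44], [0, 2.69], [-3.02, 3.02]. Speed limits (rad/s): [2.22, 2.22, 2.79, 3.14, 3.14, 3.14].

## Interface

Orientations are given as a rotation vector (axis times angle).
In Python, from cell import get_obs, grab_frame, camera_info, finish_job, grasp_offset gives the robot as it stands. The module is installed in compiled form; this text tells all that it offers.
- The arm moves only by the tool arm_command, never from a script. Its argument "series" is a list of rows, each an object of numbers: "x", "y", "z": the shift along the tool's x, y, z in fractions of the full range, 1 being 1000 mm; "twist": the turn about the tool's z in a scale on which 1.0 is 45 degrees; "gripper": the closure, from -1 (fully open) to 1 (shut). In form: [{"x": .., "y": .., "z": .., "twist": .., "gripper": ..}, ...]. A call has 1 to 10 rows; each row is the pose to reach, as a shift and turn from the pose commanded when the call began, along the tool's axes at that moment; what a row does not reach only later rows make up. A row lasts 1/8 s, in which the tool goes at most 62.5 mm and 10.7 degrees, less where a joint would pass 70% of its speed; a pose out of reach is approached as far as the arm can. Shift and turn numbers lie between -1 and 1, and a call with a number outside is refused. A call with a gripper value outside its range is refused whole. The fingers move at their own pace and stop on an object; "force" is the grip in N (left out, the last holds). Time passes only in rows, so rows that repeat a pose let the fingers close. It gives the time, the measured TCP pose, the force, the opening and the grip force at its end, in the units of the state.
- get_obs(): the state, without advancing time (a new reading comes with each control period).
- grab_frame(name): name is "scene" or "side" or "wrist"; returns (picture, depth): 400x640x3 uint8, blue, green, red; 400x640 float32, m along the optical axis (not along the pixel's ray), 0 where there is no reading.
- camera_info(name): a dict with "fx", "fy", "cx", "cy" (pixels), "camera_from_world" (4x4, takes a point from world to camera coordinates). Camera axes: x right, y up, looking along -z (the intrinsics and any distortion apply to the point x, -y, -z); pixel columns grow to the right and rows downward; lengths in m; the calibration is good to about 2 mm. A picture is of the moment at which its call begins: read the wrist's pose just before it. camera_info takes no time and is no camera call; for the wrist camera it gives the pose at the moment of the call.
- finish_job(): hands the job in; it is judged then, once.
The state is a dict: "time_s": time; "joint_positions": joint angles; "qvel": joint speeds; "effort": joint torques, N m; "eef_pos": TCP position; "ee_rot": TCP orientation; "wrist_force": force on the tool from outside, world axes, zero at the start; "moment": the same for the moment, N m; "finger_gap": finger opening in m; "grasp_force": force on a finger pad.
Only numpy, scipy, OpenCV 4.12 (cv2) and the standard library are available. Lean on these libraries where they do the work, as an engineer would, in place of code of your own. Each camera call takes 0.05 s, during which the arm holds its last target. There are 200 camera calls.

## Task

Lock up the stock chest on the bench: swing its lid fully shut, slide the barrel bolt across through the keeper on the lid, and turn its handle all the way down into the notch of the lip beside it so that it cannot slide back. Feel for the notch, never force the handle or the bolt, and leave the tools and small things around it where they are.

Things in the scene. Friction and masses are not known exactly. Their poses are not given: they have to be found in the camera images.
- chest: dark wooden stock chest fixed to the bench, 220 (x) by 360 (y), top 110 above the bench. Origin on the bench under the seam between the fixed half of its top (y -170 to -2) and the hinged lid (y +2 to +190), on the bolt's line x = 0. Axes: x away from the robot at yaw 0, y along the bolt towards the lid, z up. Lengths here in mm
- seam (a point): point on the chest's top at chest x = 0, y = 0. On the fixed half lies the bolt's back plate, 46 wide: two collars 24 wide, 27 tall guide the rod, and along its -x edge (x -25 to -22) stands a lip 30 tall with one notch in it. Plate at chest y -135 to -16, but set up to 9 either way along y from chest to chest (long screw holes; the shift is not measured)
- lid (a joint): opening angle of the lid, rad: 0 shut and flush, 0.5 to 1.0 at the start. Hinge along x at chest y = +190, at top height; the free edge is at the seam. The hinge is stiff (0.5 N m): the lid stays at any angle and is pushed shut from above with a few N near its free edge. Lid 14 thick
- lid_edge (a point): point on the lid's upper face at its free edge, 60 to the -x side of the bolt's line (188 from the hinge line); the lid is bare here and may be pressed
- keeper (a point): centre of the eye of the keeper, a steel staple fixed on the lid: 25 wide, 28 tall over the lid, on a foot plate 40 wide, at chest x = 0, y = +5 to +31 when shut. The eye is 17 by 17.5; with the lid fully down the rod enters it with 2.5 play
- bolt: steel barrel bolt: rod 12 thick with a handle, a flat stem 9 wide (along y) and 7 thick ending in a ball. Origin on the rod's axis under the stem, 15 above the chest's top. y along the rod to its round nose, 85 ahead; z along the stem, up at the start. Turned down, the stem points to the chest's -x side
- bolt_ball (a point): centre of the handle's ball, 18 across, 56 from the rod's axis: 71 above the chest's top while the handle is upright, 23 above it and 55 out to the chest's -x side when fully down
- bolt_slide (a joint): travel of the bolt towards the lid, m: 0 to 0.012 (drawn back) at the start. The stem stands in the middle of the lip's notch at some travel from 0.051 to 0.069: it goes with the plate's shift, so it must be seen or felt for. 10 mm past that the stem meets the front collar. The slide drags with about 5 N
- bolt_turn (a joint): turn of the handle about the rod, rad: 0 upright, grows as the ball goes down to the chest's -x side, 1.42 fully down. It goes fully down only in the notch (12 wide for the 9 wide stem); elsewhere the stem lands on the lip at about 0.9, and the lip feels 1.6 times the push on the ball. Drag 0.035 N m: it stays where it is left
- ring_cone: tapered wooden ring stand, 68 tall, 42 across its foot, on the back corner of the chest's fixed half; origin under its foot; leave alone
- solder_tin: small round brass tin, 47 across, 22 tall, on the back of the chest's fixed half; origin under it; leave alone
- bench_cone: dark tapered ring stand, 68 tall, on the bench beyond the chest; leave alone
- hammer: hammer with wooden handle, 240 long, lying on the bench to the right of the chest; leave alone
- mandrel: tapered steel ring mandrel with wooden handle, 300 long, lying on the bench to the left of the chest; leave alone
- dropper: small blue bottle, 36 across, 100 tall, standing on the bench to the left; leave alone
- ring_clamp: wooden ring clamp with a brass collar, 140 long, lying on the bench to the near left of the chest; leave alone
- pliers: pliers with black grips, 140 long, lying on the bench to the right; leave alone

How it is judged:
By the outcome, as a careful person would: the job done as asked, in the order asked, and still so for the second after the job is handed in, with the robot touching nothing.
It also fails if it takes over 69 s, if anything falls off the work surface, if the arm or the gripper's body presses on something with over 40 N, if the wrist force passes 120 N, or if a joint passes its speed limit or range.

## Working session

There is one attempt and no reset: what is moved stays moved. The work goes in short steps, Python scripts to look and compute and a tool call to move; the robot and the scene stay as the last step left them, time stands still between calls to the robot, and variables do not carry over. Pictures are saved under pics/ and viewed, at most 10 in all, crops included, and the job is handed in when it is done.

Besides the shell and the picture viewer there is one more tool, called after ">>>" as a command line: name --argument value ..., lists and objects as JSON in quotes. arm_command: Moves the arm, as the interface text tells. Its arguments: {"type":"object","properties":{"series":{"type":"array"},"force":{"type":"number"}},"required":["series"]}

```bash
mkdir -p pics; cat > h.py <<'E'
import numpy as np, cv2
from cell import *
def pts(name):
    ci=camera_info(name); im,d=grab_frame(name)
    v,u=np.mgrid[0:400,0:640]
    c=np.stack([(u-ci["cx"])/ci["fx"]*d,-(v-ci["cy"])/ci["fy"]*d,-d,np.ones_like(d)],-1)
    w=c@np.linalg.inv(ci["camera_from_world"]).T
    w=w[...,:3]; w[d==0]=np.nan
    return im,w,ci
E
python3 - <<'E'
from h import *
o=get_obs(); print({k:np.round(v,3) for k,v in o.items()})
for n in("scene","side"):
    im,w,ci=pts(n); cv2.imwrite(f"pics/{n}0.png",im); np.save(n+"0.npy",w)
    print(n,{k:np.round(v,3) for k,v in ci.items()})
E
```

```text
{'time_s': np.float64(0.0), 'joint_positions': array([ 1.197,  0.354,  1.634, -0.   ,  1.155, -0.002]), 'qvel': array([ 0.001,  0.001, -0.001, -0.001,  0.   ,  0.001]), 'effort': array([-3.0000e-03, -6.0525e+01, -3.4204e+01, -0.0000e+00,  1.0000e-02,
        0.0000e+00]), 'eef_pos': array([0.227, 0.582, 0.231]), 'ee_rot': array([-5.810e-01, -3.087e+00,  2.000e-03]), 'wrist_force': array([-1.037, -0.182,  0.172]), 'moment': array([ 0.012,  0.055, -0.   ]), 'grasp_force': np.float64(0.0), 'finger_gap': np.float64(0.085)}
scene {'fx': np.float64(428.028), 'fy': np.float64(428.028), 'cx': np.float64(319.226), 'cy': np.float64(204.668), 'camera_from_world': array([[-0.483,  0.876, -0.002,  0.238],
       [-0.665, -0.365,  0.652,  0.284],
       [ 0.57 ,  0.316,  0.758, -1.544],
       [ 0.   ,  0.   ,  0.   ,  1.   ]])}
side {'fx': np.float64(376.025), 'fy': np.float64(376.025), 'cx': np.float64(323.232), 'cy': np.float64(199.754), 'camera_from_world': array([[ 0.998, -0.069, -0.013, -0.558],
       [ 0.054,  0.632,  0.773, -0.141],
       [-0.045, -0.772,  0.634, -1.293],
       [ 0.   ,  0.   ,  0.   ,  1.   ]])}
```

View pics/scene0.png

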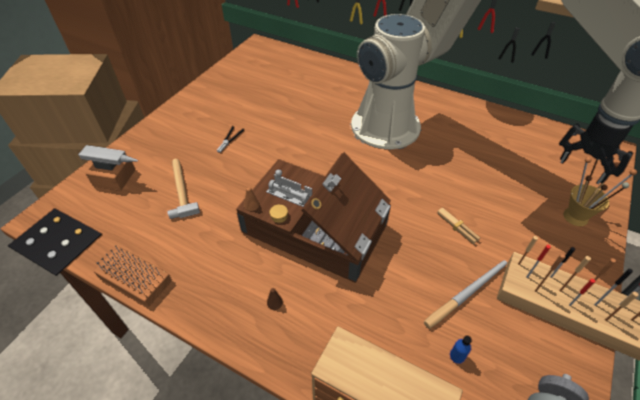

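View pics/side0.png

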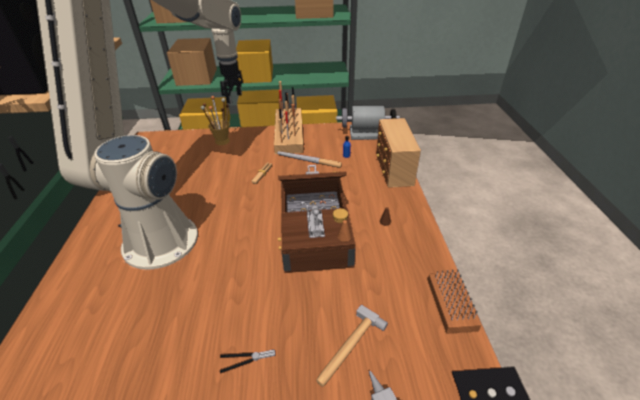

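The scene camera shows the chest at about (240–390, 155–275) with the lid half open, and the bolt around (290,185). The side camera shows the bolt at about (316,220) and the lid edge at about y=177. Next I'll measure the fixed top.

```bash
python3 - <<'E'
from h import *
for n,b in(("side",(260,150,375,275)),("scene",(230,145,400,280))):
    w=np.load(n+"0.npy"); im=cv2.imread(f"pics/{n}0.png")
    x0,y0,x1,y1=b
    W=w[y0:y1,x0:x1].reshape(-1,3)
    m=(abs(W[:,2]-.110)<.004); P=W[m]
    r=cv2.minAreaRect((P[:,:2]*1000).astype(np.float32)); print(n,m.sum(),r, cv2.boxPoints(r).round(0).tolist())
    h,_=np.histogram(W[:,2],np.arange(0,.3,.01)); print(h)
    cv2.imwrite(f"pics/{n}0c.png",cv2.resize(im[y0:y1,x0:x1],None,fx=4.5,fy=4.4,interpolation=cv2.INTER_CUBIC))
# combined plan height map 1mm/px around
allp=np.concatenate([np.load(n+"0.npy").reshape(-1,3) for n in("side","scene")])
P=allp[(allp[:,2]>.1)&(allp[:,2]<.35)&(abs(allp[:,0]-.55)<.25)&(abs(allp[:,1])<.35)]
print(P.min(0),P.max(0))
E
```

```text
side 2036 ((530.6834106445312, -5.2205657958984375), (220.43014526367188, 345.5651550292969), 1.1531282663345337) [[417.0, 165.0], [424.0, -180.0], [644.0, -176.0], [637.0, 170.0]]
[4920  404  375  200  674  702  300  294  345  507  868 1468  118  235
   65   39   37   37   35   14   11  113  229   17    5    0    0    0
    0]
scene 2432 ((531.8482666015625, 7.057647705078125), (223.04811096191406, 366.3570251464844), 1.2820714712142944) [[416.0, 188.0], [424.0, -179.0], [647.0, -174.0], [639.0, 193.0]]
[6719  299  301  309  588  500  333  340  351  576  942 2162  704  869
  490  480  458  465  489  448  411  378  438   56   17    0    0    0
    0]
[ 0.416646   -0.1804997   0.10000985] [0.64651252 0.19191221 0.24279947]
```

View pics/side0c.png

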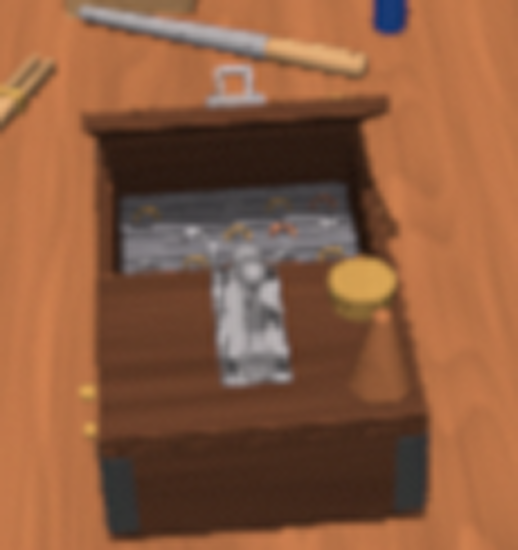

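View pics/scene0c.png

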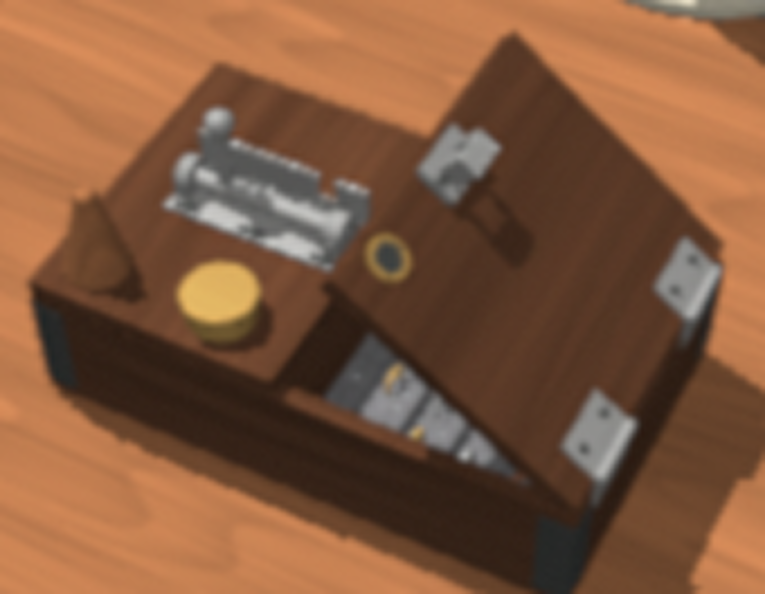

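Scene crop: the ball is at about (218,122), the lip's notch gap at about (322–338,183) and the keeper on the lid at about (455,160). Side crop: the plate's near edge is at about (255,380). I'll convert these to chest coordinates.

```bash
cat >> h.py <<'E'
def ray(ci,u,v,z):
    T=np.linalg.inv(ci["camera_from_world"]); d=T[:3,:3]@[(u-ci["cx"])/ci["fx"],-(v-ci["cy"])/ci["fy"],-1]; o=T[:3,3]
    return o+d*(z-o[2])/d[2]
E
python3 - <<'E'
from h import *
W=[np.load(n+"0.npy").reshape(-1,3) for n in("side","scene")]
for P in W:
    f=P[(abs(P[:,2]-.110)<.004)&(abs(P[:,0]-.53)<.15)&(P[:,1]>-.25)&(P[:,1]<-.02)]
    print("top z",np.median(f[:,2]))
    # -x and +x edges per y slice, front edge per x slice
    ys=np.arange(-.16,-.03,.01); ed=[]
    for y in ys:
        s=f[abs(f[:,1]-y)<.005]; ed.append((s[:,0].min(),s[:,0].max()))
    ed=np.array(ed); print("left/right edges",np.polyfit(ys,ed[:,0],1),np.polyfit(ys,ed[:,1],1), np.median(ed,0))
    fr=[f[abs(f[:,0]-x)<.005][:,1].min() for x in np.arange(.44,.63,.02)]
    print("front",np.round(fr,3))
    L=P[(abs(P[:,0]-.53)<.12)&(P[:,1]>.02)&(P[:,1]<.2)&(P[:,2]>.13)&(P[:,2]<.26)]
    if len(L)>200:
        print("lid zmax",np.percentile(L[:,2],[90,97,99,99.9]))
        q=L[abs(L[:,0]-.46)<.03]; 
        print("lid line slope",np.polyfit(q[:,1],q[:,2],1), q[:,1].min())
cs=camera_info("scene"); cd=camera_info("side")
S=lambda u,v,z:ray(cs,230+u/4.5,145+v/4.4,z).round(4)
D=lambda u,v,z:ray(cd,260+u/4.5,150+v/4.4,z).round(4)
print("ball",S(218,122,.181),D(253,270,.181))
print("notch L/R top",S(322,181,.14),S(340,183,.14))
print("lip ends",S(232,143,.14),S(366,188,.14))
print("plate near corners side",D(224,382,.112),D(290,380,.112),"scene corners",S(165,206,.112),S(330,270,.112))
E
```

```text
top z 0.11056535011409163
left/right edges [-0.01569812  0.42385585] [-0.01549518  0.64006593] [0.42544276 0.64123276]
front [-0.18  -0.179 -0.178 -0.176 -0.176 -0.178 -0.176 -0.176 -0.175 -0.174]
lid zmax [0.22741827 0.23613597 0.23998321 0.24211531]
lid line slope [-0.88789303  0.24806361] 0.02528885787085644
top z 0.11069655995885352
left/right edges [-0.01484936  0.42230338] [-0.02011778  0.64176498] [0.42382125 0.64392191]
front [-0.178 -0.173 -0.176 -0.175 -0.175 -0.174 -0.174 -0.16  -0.13  -0.172]
lid zmax [0.22137819 0.22688002 0.23512367 0.24167082]
lid line slope [-0.7744388   0.25331702] 0.026305816680458005
ball [ 0.5333 -0.1012  0.181 ] [ 0.5335 -0.0982  0.181 ]
notch L/R top [ 0.5133 -0.0434  0.14  ] [ 0.5095 -0.0331  0.14  ]
lip ends [ 0.5117 -0.1083  0.14  ] [ 0.5057 -0.0173  0.14  ]
plate near corners side [ 0.5102 -0.1347  0.112 ] [ 0.5547 -0.1364  0.112 ] scene corners [ 0.5561 -0.1313  0.112 ] [ 0.553  -0.0157  0.112 ]
```

Everything is consistent: yaw is about 1.05°, the seam is at about (0.5315, -0.007), the lid is at about 0.66 rad, the ball at about (0.5335, -0.100), and the notch centre at about y = -0.038, so the bolt has roughly 61 mm to go. I'll move above the lid now.

The rows are not in the units I measure in: shifts go in shares of 1000 mm and turns go in shares of 45 degrees. I convert before sending: -421 mm / 1000 = -0.421, -120 mm / 1000 = -0.12, -22.4 degrees / 45 = -0.4978.

>>> arm_command --series '[{"x": 0, "y": 0, "z": -0.05, "twist": -0.2222, "gripper": 1}, {"x": -0.06, "y": -0.058, "z": -0.05, "twist": -0.4978, "gripper": 1}, {"x": -0.12, "y": -0.116, "z": -0.05, "twist": -0.4978, "gripper": 1}, {"x": -0.18, "y": -0.174, "z": -0.05, "twist": -0.4978, "gripper": 1}, {"x": -0.23, "y": -0.222, "z": -0.05, "twist": -0.4978, "gripper": 1}, {"x": -0.28, "y": -0.27, "z": -0.05, "twist": -0.4978, "gripper": 1}, {"x": -0.33, "y": -0.318, "z": -0.05, "twist": -0.4978, "gripper": 1}, {"x": -0.38, "y": -0.367, "z": -0.05, "twist": -0.4978, "gripper": 1}, {"x": -0.421, "y": -0.407, "z": -0.05, "twist": -0.4978, "gripper": 1}, {"x": -0.421, "y": -0.407, "z": -0.05, "twist": -0.4978, "gripper": 1}]' --force 20

```text
time_s: 1.35
eef_pos: [0.4623, 0.0692, 0.2813]
ee_rot: [-0.03, 3.141, 0.0]
wrist_force: [1.2, 0.4, -0.2]
finger_gap: 0.0003
grasp_force: 0.0
```

>>> arm_command --series '[{"x": 0, "y": 0.018, "z": 0.03, "gripper": 1}, {"x": 0, "y": 0.018, "z": 0.065, "gripper": 1}, {"x": 0, "y": 0.015, "z": 0.074, "gripper": 1}, {"x": 0, "y": 0.009, "z": 0.083, "gripper": 1}, {"x": 0, "y": 0.003, "z": 0.092, "gripper": 1}, {"x": 0, "y": -0.001, "z": 0.1, "gripper": 1}, {"x": 0, "y": -0.004, "z": 0.107, "gripper": 1}, {"x": 0, "y": -0.007, "z": 0.115, "gripper": 1}, {"x": 0, "y": -0.009, "z": 0.122, "gripper": 1}, {"x": 0, "y": -0.009, "z": 0.122, "gripper": 1}]'

```text
$.series[0]: bad value
```

Scaled: 122 mm / 1000 = 0.122, 115 mm / 1000 = 0.115.

>>> arm_command --series '[{"x": 0, "y": 0.018, "z": 0.03, "twist": 0, "gripper": 1}, {"x": 0, "y": 0.018, "z": 0.065, "twist": 0, "gripper": 1}, {"x": 0, "y": 0.015, "z": 0.074, "twist": 0, "gripper": 1}, {"x": 0, "y": 0.009, "z": 0.083, "twist": 0, "gripper": 1}, {"x": 0, "y": 0.003, "z": 0.092, "twist": 0, "gripper": 1}, {"x": 0, "y": -0.001, "z": 0.1, "twist": 0, "gripper": 1}, {"x": 0, "y": -0.004, "z": 0.107, "twist": 0, "gripper": 1}, {"x": 0, "y": -0.007, "z": 0.115, "twist": 0, "gripper": 1}, {"x": 0, "y": -0.009, "z": 0.122, "twist": 0, "gripper": 1}, {"x": 0, "y": -0.009, "z": 0.122, "twist": 0, "gripper": 1}]'

```text
time_s: 2.6
eef_pos: [0.4615, 0.062, 0.1585]
ee_rot: [0.03, -3.14, 0.0]
wrist_force: [-0.5, 0.4, -0.3]
finger_gap: 0.0001
grasp_force: 0.0
```

Scaled: 39 mm / 1000 = 0.039, 35 mm / 1000 = 0.035.

>>> arm_command --series '[{"x": 0, "y": -0.006, "z": 0.008, "twist": 0, "gripper": 1}, {"x": 0, "y": -0.012, "z": 0.015, "twist": 0, "gripper": 1}, {"x": 0, "y": -0.018, "z": 0.022, "twist": 0, "gripper": 1}, {"x": 0, "y": -0.024, "z": 0.029, "twist": 0, "gripper": 1}, {"x": 0, "y": -0.028, "z": 0.035, "twist": 0, "gripper": 1}, {"x": 0, "y": -0.028, "z": 0.039, "twist": 0, "gripper": 1}]'

```text
time_s: 3.35
eef_pos: [0.4625, 0.0337, 0.1198]
ee_rot: [0.03, -3.141, 0.001]
wrist_force: [0.9, -0.9, 2.0]
finger_gap: -0.0
grasp_force: 0.5
```

Contact is about 2 N and the arc is being followed. I'll press the last 9–10 mm gently.

>>> arm_command --series '[{"x": 0, "y": 0, "z": 0.003, "twist": 0, "gripper": 1}, {"x": 0, "y": 0, "z": 0.006, "twist": 0, "gripper": 1}, {"x": 0, "y": 0, "z": 0.008, "twist": 0, "gripper": 1}, {"x": 0, "y": 0, "z": 0.009, "twist": 0, "gripper": 1}, {"x": 0, "y": 0, "z": 0.009, "twist": 0, "gripper": 1}]'

```text
time_s: 3.98
eef_pos: [0.4625, 0.0343, 0.1112]
ee_rot: [0.03, -3.141, -0.0]
wrist_force: [0.3, 0.3, -0.1]
finger_gap: 0.0
grasp_force: 0.0
```

Scaled: 1.5 mm / 1000 = 0.0015, 1 mm / 1000 = 0.001.

>>> arm_command --series '[{"x": 0, "y": 0, "z": 0.001, "twist": 0, "gripper": 1}, {"x": 0, "y": 0, "z": 0.0015, "twist": 0, "gripper": 1}, {"x": 0, "y": 0, "z": 0.0015, "twist": 0, "gripper": 1}]'

```text
time_s: 4.35
eef_pos: [0.4626, 0.0342, 0.11]
ee_rot: [0.03, -3.141, -0.0]
wrist_force: [-2.0, 0.8, 4.6]
finger_gap: 0.0
grasp_force: 2.4
```

Scaled: 1 mm / 1000 = 0.001, 0.5 mm / 1000 = 0.0005.

>>> arm_command --series '[{"x": 0, "y": 0, "z": 0.0005, "twist": 0, "gripper": 1}, {"x": 0, "y": 0, "z": 0.001, "twist": 0, "gripper": 1}, {"x": 0, "y": 0, "z": 0.001, "twist": 0, "gripper": 1}]'

```text
time_s: 4.72
eef_pos: [0.4626, 0.0342, 0.1099]
ee_rot: [-0.03, 3.141, 0.0]
wrist_force: [-6.3, 0.2, 18.5]
finger_gap: -0.0002
grasp_force: 9.6
```

Force rises with no motion, so the lid is shut. I'll lift and hover over the ball.

Scaled: -150 mm / 1000 = -0.15, -135 mm / 1000 = -0.135.

>>> arm_command --series '[{"x": 0, "y": 0, "z": -0.05, "twist": 0, "gripper": -1}, {"x": 0, "y": 0, "z": -0.11, "twist": 0, "gripper": -1}, {"x": -0.02, "y": -0.04, "z": -0.15, "twist": 0, "gripper": -1}, {"x": -0.04, "y": -0.08, "z": -0.15, "twist": 0, "gripper": -1}, {"x": -0.055, "y": -0.115, "z": -0.15, "twist": 0, "gripper": -1}, {"x": -0.068, "y": -0.135, "z": -0.15, "twist": 0, "gripper": -1}, {"x": -0.068, "y": -0.135, "z": -0.15, "twist": 0, "gripper": -1}, {"x": -0.068, "y": -0.135, "z": -0.15, "twist": 0, "gripper": -1}, {"x": -0.068, "y": -0.135, "z": -0.15, "twist": 0, "gripper": -1}]'

```text
time_s: 5.85
eef_pos: [0.5327, -0.0985, 0.2587]
ee_rot: [0.032, -3.141, -0.0]
wrist_force: [0.4, 0.7, -0.2]
finger_gap: 0.0855
grasp_force: 0.0
```

```bash
python3 - <<'E'
from h import *
o=get_obs(); print(o["eef_pos"].round(4),o["wrist_force"].round(1))
im,w,ci=pts("wrist"); cv2.imwrite("pics/wr1.png",im); np.save("wr1.npy",w)
im,w,ci=pts("scene"); L=w.reshape(-1,3); L=L[(abs(L[:,0]-.46)<.04)&(L[:,1]>.01)&(L[:,1]<.17)&(L[:,2]>.09)]
print("lid z",np.percentile(L[:,2],[5,50,95]),np.polyfit(L[:,1],L[:,2],1))
E
```

```text
[ 0.5327 -0.0985  0.2587] [ 0.4  0.7 -0.2]
lid z [0.10768695 0.11066879 0.11338166] [0.00402967 0.11028295]
```

View pics/wr1.png

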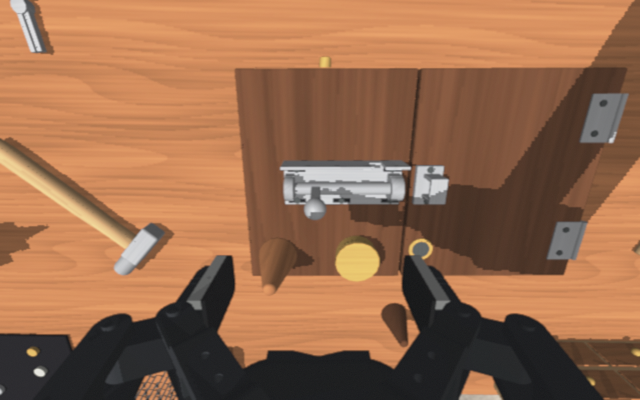

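The lid is flush, and the wrist view shows the ball at (315,209), the notch gap at about (377,163), the lip along row 163, and the keeper at (430,185). I'll measure the ball and the notch from this view.

```bash
python3 - <<'E'
from h import *
ci=camera_info("wrist"); im=cv2.imread("pics/wr1.png"); w=np.load("wr1.npy")
for n,u,v,z in(("ball",315,209,.181),("seam a",419,70,.11),("seam b",403,272,.11),("lip L",281,163,.14),("lip R",411,164,.14),("keeper near",416,185,.112)):
    print(n,ray(ci,u,v,z).round(4))
B=w[195:222,300:330].reshape(-1,3); B=B[B[:,2]>.165]; print("ball depth",B.mean(0),B[:,2].max(),len(B))
g=w[155:172,275:418]; 
P=g.reshape(-1,3); P=P[abs(P[:,2]-.14)<.003]; 
h,e=np.histogram(P[:,1],np.arange(-.15,0,.003)); print([(round(a,3),int(c)) for a,c in zip(e,h)])
cv2.imwrite("pics/wr1c.png",cv2.resize(im[150:222,270:450],None,fx=4.4,fy=4.4,interpolation=cv2.INTER_CUBIC))
E
```

```text
ball [ 0.5344 -0.1008  0.181 ]
seam a [ 0.4233 -0.0078  0.11  ]
seam b [0.6374 0.0016 0.11  ]
lip L [ 0.506  -0.1326  0.14  ]
lip R [ 0.5047 -0.0143  0.14  ]
keeper near [0.5324 0.0026 0.112 ]
ball depth [ 0.53090071 -0.10115298  0.18800089] 0.19221903988563885 392
[(np.float64(-0.15), 0), (np.float64(-0.147), 0), (np.float64(-0.144), 0), (np.float64(-0.141), 0), (np.float64(-0.138), 0), (np.float64(-0.135), 8), (np.float64(-0.132), 12), (np.float64(-0.129), 13), (np.float64(-0.126), 15), (np.float64(-0.123), 12), (np.float64(-0.12), 12), (np.float64(-0.117), 16), (np.float64(-0.114), 12), (np.float64(-0.111), 12), (np.float64(-0.108), 15), (np.float64(-0.105), 13), (np.float64(-0.102), 12), (np.float64(-0.099), 12), (np.float64(-0.096), 16), (np.float64(-0.093), 12), (np.float64(-0.09), 10), (np.float64(-0.087), 16), (np.float64(-0.084), 12), (np.float64(-0.081), 12), (np.float64(-0.078), 13), (np.float64(-0.075), 15), (np.float64(-0.072), 12), (np.float64(-0.069), 12), (np.float64(-0.066), 14), (np.float64(-0.063), 13), (np.float64(-0.06), 12), (np.float64(-0.057), 15), (np.float64(-0.054), 12), (np.float64(-0.051), 3), (np.float64(-0.048), 0), (np.float64(-0.045), 0), (np.float64(-0.042), 0), (np.float64(-0.039), 12), (np.float64(-0.036), 14), (np.float64(-0.033), 10), (np.float64(-0.03), 12), (np.float64(-0.027), 13), (np.float64(-0.024), 13), (np.float64(-0.021), 13), (np.float64(-0.018), 11), (np.float64(-0.015), 0), (np.float64(-0.012), 0), (np.float64(-0.009), 0), (np.float64(-0.006), 0)]
```

View pics/wr1c.png

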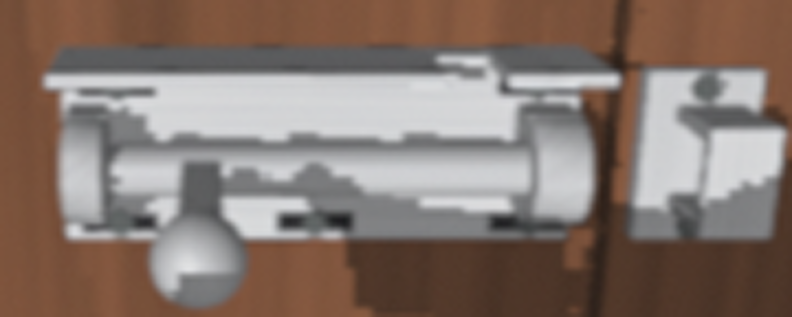

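The notch gap runs from about y = -0.0505 to -0.039, 12 mm wide as specified. On the bolt's line its centre is y ≈ -0.0445, so the travel needed is about 56.5 mm. Next I'll grip the ball.

Scaled: 91 mm / 1000 = 0.091, 75 mm / 1000 = 0.075.

>>> arm_command --series '[{"x": -0.001, "y": -0.002, "z": 0.04, "twist": 0, "gripper": -1}, {"x": -0.001, "y": -0.002, "z": 0.075, "twist": 0, "gripper": -1}, {"x": -0.001, "y": -0.002, "z": 0.091, "twist": 0, "gripper": -1}, {"x": -0.001, "y": -0.002, "z": 0.091, "twist": 0, "gripper": 0.5}, {"x": -0.001, "y": -0.002, "z": 0.091, "twist": 0, "gripper": 1}, {"x": -0.001, "y": -0.002, "z": 0.091, "twist": 0, "gripper": 1}, {"x": -0.001, "y": -0.002, "z": 0.091, "twist": 0, "gripper": 1}, {"x": -0.001, "y": -0.002, "z": 0.091, "twist": 0, "gripper": 1}]' --force 20

```text
time_s: 6.95
eef_pos: [0.5348, -0.1015, 0.1687]
ee_rot: [-0.03, 3.14, -0.0]
wrist_force: [-1.1, 2.0, 6.3]
finger_gap: 0.016
grasp_force: 19.4
```

Scaled: 20 mm / 1000 = 0.02, 14 mm / 1000 = 0.014.

>>> arm_command --series '[{"x": 0, "y": 0.004, "z": 0, "twist": 0, "gripper": 1}, {"x": 0, "y": 0.009, "z": 0, "twist": 0, "gripper": 1}, {"x": 0, "y": 0.014, "z": 0, "twist": 0, "gripper": 1}, {"x": 0, "y": 0.02, "z": 0, "twist": 0, "gripper": 1}, {"x": 0, "y": 0.02, "z": 0, "twist": 0, "gripper": 1}]'

```text
time_s: 7.58
eef_pos: [0.5345, -0.0819, 0.1687]
ee_rot: [-0.031, 3.14, -0.002]
wrist_force: [-0.6, -1.7, 5.9]
finger_gap: 0.0161
grasp_force: 19.5
```

Scaled: 36.5 mm / 1000 = 0.0365, 34 mm / 1000 = 0.034.

>>> arm_command --series '[{"x": 0, "y": 0.005, "z": 0, "twist": 0, "gripper": 1}, {"x": 0, "y": 0.01, "z": 0, "twist": 0, "gripper": 1}, {"x": 0, "y": 0.015, "z": 0, "twist": 0, "gripper": 1}, {"x": 0, "y": 0.02, "z": 0, "twist": 0, "gripper": 1}, {"x": 0, "y": 0.025, "z": 0, "twist": 0, "gripper": 1}, {"x": 0, "y": 0.03, "z": 0, "twist": 0, "gripper": 1}, {"x": 0, "y": 0.034, "z": 0, "twist": 0, "gripper": 1}, {"x": 0, "y": 0.0365, "z": 0, "twist": 0, "gripper": 1}, {"x": 0, "y": 0.0365, "z": 0, "twist": 0, "gripper": 1}]'

```text
time_s: 8.7
eef_pos: [0.5339, -0.0456, 0.1688]
ee_rot: [-0.031, 3.14, -0.002]
wrist_force: [0.6, -3.6, 6.5]
finger_gap: 0.0161
grasp_force: 19.6
```

```bash
python3 - <<'E'
from h import *
im,w,ci=pts("wrist"); im2=im
im,w,ci=pts("scene"); a=cv2.resize(im[150:250,230:390],None,fx=4.8,fy=2.8); b=cv2.resize(im2[100:300,120:600],(768,320))
cv2.imwrite("pics/s2.png",np.vstack([cv2.resize(im[150:240,250:390],(480,279)),cv2.resize(im2[110:290,180:500],(480,270))]))
E
```

```text
(no output)
```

View pics/s2.png

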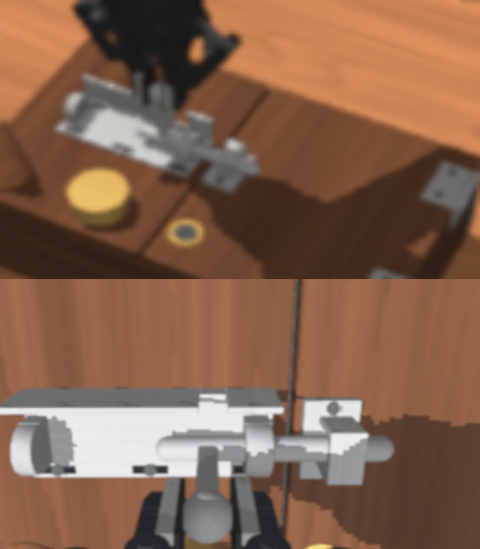

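The bolt has passed through the keeper. In the wrist half, the stem is at column ~208 and the notch at ~198–228. I'll measure that offset accurately.

```bash
python3 - <<'E'
from h import *
im,w,ci=pts("wrist")
o=get_obs(); print(o["eef_pos"].round(4),o["wrist_force"].round(1))
P=w[100:240].reshape(-1,3)
Q=P[(abs(P[:,2]-.14)<.0025)&(abs(P[:,0]-.508)<.006)]
y=np.sort(Q[:,1]); y=y[(y>-.14)&(y<-.01)]; d=np.diff(y); i=d.argmax(); print("notch",y[i],y[i+1],(y[i]+y[i+1])/2, y[0],y[-1])
S=P[(P[:,2]>.136)&(P[:,2]<.168)&(abs(P[:,0]-.531)<.007)&(P[:,1]>-.08)&(P[:,1]<-.02)]
for z in (.14,.145,.15,.155,.16): s=S[abs(S[:,2]-z)<.003]; print(z,len(s),s[:,1].min() if len(s) else 0,s[:,1].max() if len(s) else 0)
E
```

```text
[ 0.5339 -0.0457  0.1688] [ 0.4 -2.8  5.6]
notch -0.05022073097014426 -0.03795971373799748 -0.04409022235407087 -0.1340138155903412 -0.014993090411599137
0.14 269 -0.050083303925800945 -0.020037075734678524
0.145 56 -0.05000116393825932 -0.04175059939690946
0.15 61 -0.050369869634853334 -0.04182117221575868
0.155 70 -0.050320293329036765 -0.04193274738805472
0.16 13 -0.05024119271119796 -0.04202727086790075
```

>>> arm_command --series '[{"x": 0, "y": 0.0023, "z": 0, "twist": 0, "gripper": 1}, {"x": 0, "y": 0.0023, "z": 0, "twist": 0, "gripper": 1}, {"x": 0.0084, "y": 0.0023, "z": 0.0006, "twist": 0, "gripper": 1}, {"x": 0.0165, "y": 0.0023, "z": 0.0025, "twist": 0, "gripper": 1}, {"x": 0.0244, "y": 0.0023, "z": 0.0056, "twist": 0, "gripper": 1}, {"x": 0.0316, "y": 0.0023, "z": 0.0098, "twist": 0, "gripper": 1}, {"x": 0.0382, "y": 0.0023, "z": 0.015, "twist": 0, "gripper": 1}, {"x": 0.0382, "y": 0.0023, "z": 0.015, "twist": 0, "gripper": 1}]'

```text
time_s: 9.85
eef_pos: [0.4937, -0.0437, 0.1521]
ee_rot: [0.03, -3.14, 0.001]
wrist_force: [-1.2, -6.4, 1.2]
finger_gap: 0.0159
grasp_force: 20.0
```

```bash
python3 - <<'E'
from h import *
im,w,ci=pts("wrist"); im2,_,_=pts("scene")
o=get_obs(); print(o["eef_pos"].round(4),o["wrist_force"].round(1))
cv2.imwrite("pics/s3.png",np.vstack([cv2.resize(im2[150:240,250:390],(480,279),interpolation=cv2.INTER_CUBIC),cv2.resize(im[110:290,180:500],(480,270))]))
E
```

```text
[ 0.4941 -0.0436  0.1524] [-1.4 -5.7  2.2]
```

View pics/s3.png

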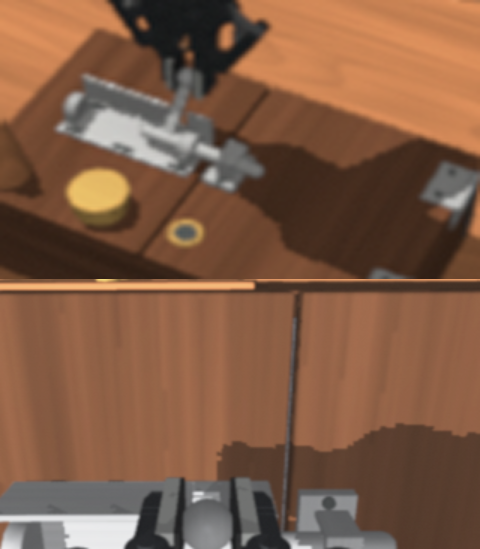

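The ball turns with the grip (wrist half: ball at (208,525), in line with the notch). I'll feel past 0.9 rad gently.

Scaled: 8.4 mm / 1000 = 0.0084, 7.4 mm / 1000 = 0.0074.

>>> arm_command --series '[{"x": 0.002, "y": 0, "z": 0.002, "twist": 0, "gripper": 1}, {"x": 0.004, "y": 0, "z": 0.004, "twist": 0, "gripper": 1}, {"x": 0.0057, "y": 0, "z": 0.0062, "twist": 0, "gripper": 1}, {"x": 0.0074, "y": 0, "z": 0.0084, "twist": 0, "gripper": 1}, {"x": 0.0074, "y": 0, "z": 0.0084, "twist": 0, "gripper": 1}]'

```text
time_s: 10.58
eef_pos: [0.487, -0.0437, 0.1441]
ee_rot: [0.03, -3.141, 0.0]
wrist_force: [-0.4, -5.0, 1.5]
finger_gap: 0.0158
grasp_force: 20.2
```

>>> arm_command --series '[{"x": 0.0015, "y": 0, "z": 0.0023, "twist": 0, "gripper": 1}, {"x": 0.003, "y": 0, "z": 0.0047, "twist": 0, "gripper": 1}, {"x": 0.0043, "y": 0, "z": 0.0072, "twist": 0, "gripper": 1}, {"x": 0.0055, "y": 0, "z": 0.0097, "twist": 0, "gripper": 1}, {"x": 0.0055, "y": 0, "z": 0.0097, "twist": 0, "gripper": 1}]'

```text
time_s: 11.2
eef_pos: [0.4815, -0.0438, 0.1344]
ee_rot: [0.03, -3.141, 0.0]
wrist_force: [-0.6, -5.2, 1.0]
finger_gap: 0.0158
grasp_force: 20.3
```

Scaled: 14 mm / 1000 = 0.014, 10.6 mm / 1000 = 0.0106.

>>> arm_command --series '[{"x": 0.001, "y": 0, "z": 0.0026, "twist": 0, "gripper": 1}, {"x": 0.002, "y": 0, "z": 0.0052, "twist": 0, "gripper": 1}, {"x": 0.0028, "y": 0, "z": 0.0079, "twist": 0, "gripper": 1}, {"x": 0.0035, "y": 0, "z": 0.0106, "twist": 0, "gripper": 1}, {"x": 0.004, "y": 0, "z": 0.0126, "twist": 0, "gripper": 1}, {"x": 0.0043, "y": 0, "z": 0.014, "twist": 0, "gripper": 1}, {"x": 0.0043, "y": 0, "z": 0.014, "twist": 0, "gripper": 1}]'

```text
time_s: 12.08
eef_pos: [0.4773, -0.0438, 0.1205]
ee_rot: [0.03, -3.141, 0.0]
wrist_force: [-0.3, -6.0, 0.5]
finger_gap: 0.016
grasp_force: 20.5
```

Nearly down, with no resistance. I'll feel for the bottom stop in small steps.

Scaled: 1.3 mm / 1000 = 0.0013, 0.7 mm / 1000 = 0.0007.

>>> arm_command --series '[{"x": 0.0001, "y": 0, "z": 0.0007, "twist": 0, "gripper": 1}, {"x": 0.0002, "y": 0, "z": 0.0013, "twist": 0, "gripper": 1}, {"x": 0.0002, "y": 0, "z": 0.0013, "twist": 0, "gripper": 1}]'

```text
time_s: 12.45
eef_pos: [0.477, -0.0438, 0.1192]
ee_rot: [0.03, -3.141, 0.0]
wrist_force: [-0.5, -5.6, 0.8]
finger_gap: 0.0158
grasp_force: 20.5
```

>>> arm_command --series '[{"x": 0, "y": 0, "z": 0.0005, "twist": 0, "gripper": 1}, {"x": 0, "y": 0, "z": 0.001, "twist": 0, "gripper": 1}, {"x": 0, "y": 0, "z": 0.0015, "twist": 0, "gripper": 1}, {"x": 0, "y": 0, "z": 0.0015, "twist": 0, "gripper": 1}]'

```text
time_s: 12.95
eef_pos: [0.4769, -0.0438, 0.1177]
ee_rot: [0.03, -3.14, 0.0]
wrist_force: [-1.6, -4.7, 1.8]
finger_gap: 0.0162
grasp_force: 20.5
```

```bash
python3 - <<'E'
from h import *
im,w,ci=pts("wrist"); im2,w2,_=pts("scene")
for n,W in(("wrist",w),("scene",w2)):
    P=W.reshape(-1,3); P=P[(abs(P[:,1]+.0435)<.004)&(P[:,0]>.465)&(P[:,0]<.535)&(P[:,2]>.112)&(P[:,2]<.17)]
    for x in np.arange(.468,.535,.006):
        s=P[abs(P[:,0]-x)<.003]; print(n,round(x,3),len(s),s[:,2].max().round(4) if len(s) else 0)
cv2.imwrite("pics/s4.png",np.vstack([cv2.resize(im2[150:240,250:390],(560,360),interpolation=cv2.INTER_CUBIC),cv2.resize(im[200:400,180:500],(560,240))]))
E
```

```text
wrist 0.468 264 0.1429
wrist 0.474 254 0.1453
wrist 0.48 120 0.1455
wrist 0.486 78 0.1412
wrist 0.492 140 0.1375
wrist 0.498 128 0.137
wrist 0.504 119 0.1356
wrist 0.51 115 0.1346
wrist 0.516 109 0.1338
wrist 0.522 97 0.1327
wrist 0.528 140 0.1334
wrist 0.534 9 0.1326
scene 0.468 0 0
scene 0.474 2 0.1425
scene 0.48 7 0.1477
scene 0.486 10 0.1426
scene 0.492 4 0.1372
scene 0.498 5 0.1377
scene 0.504 5 0.1378
scene 0.51 6 0.1336
scene 0.516 5 0.133
scene 0.522 6 0.1322
scene 0.528 5 0.1339
scene 0.534 8 0.1333
```

View pics/s4.png

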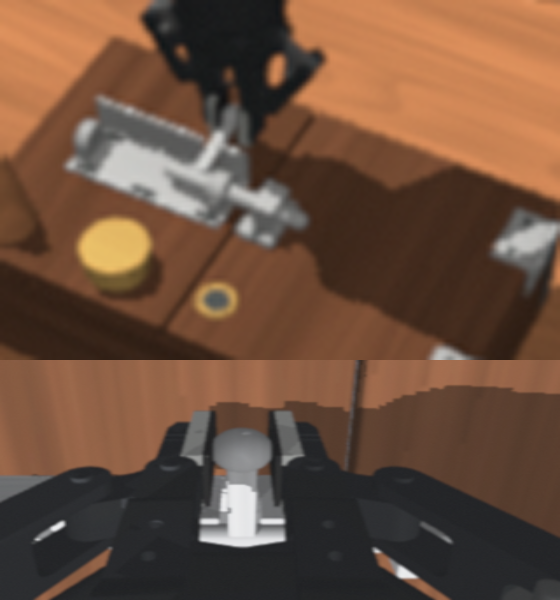

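The stem's slope is about 0.16 rad from horizontal, so the handle is at about 1.41. I'll feel a little more for the stop.

Scaled: 1 mm / 1000 = 0.001, 0.5 mm / 1000 = 0.0005.

>>> arm_command --series '[{"x": 0, "y": 0, "z": 0.0005, "twist": 0, "gripper": 1}, {"x": 0, "y": 0, "z": 0.001, "twist": 0, "gripper": 1}, {"x": 0, "y": 0, "z": 0.001, "twist": 0, "gripper": 1}]'

```text
time_s: 13.42
eef_pos: [0.4769, -0.0438, 0.1168]
ee_rot: [0.03, -3.14, 0.0]
wrist_force: [-2.8, -4.4, 3.0]
finger_gap: 0.0164
grasp_force: 20.6
```

Scaled: -50 mm / 1000 = -0.05, -25 mm / 1000 = -0.025.

>>> arm_command --series '[{"x": 0, "y": 0, "z": 0, "twist": 0, "gripper": 0}, {"x": 0, "y": 0, "z": 0, "twist": 0, "gripper": 0}, {"x": 0, "y": 0, "z": 0, "twist": 0, "gripper": 0}, {"x": 0, "y": 0, "z": -0.025, "twist": 0, "gripper": 0}, {"x": 0, "y": 0, "z": -0.05, "twist": 0, "gripper": 0}, {"x": 0, "y": 0, "z": -0.05, "twist": 0, "gripper": 1}, {"x": 0, "y": 0, "z": -0.05, "twist": 0, "gripper": 1}, {"x": 0, "y": 0, "z": -0.05, "twist": 0, "gripper": 1}]'

```text
time_s: 14.42
eef_pos: [0.4768, -0.0437, 0.166]
ee_rot: [0.03, -3.14, -0.0]
wrist_force: [-0.2, -0.2, 0.1]
finger_gap: -0.0003
grasp_force: 0.0
```

Scaled: 23 mm / 1000 = 0.023, 22 mm / 1000 = 0.022.

>>> arm_command --series '[{"x": 0, "y": 0, "z": 0.012, "twist": 0, "gripper": 1}, {"x": 0, "y": 0, "z": 0.019, "twist": 0, "gripper": 1}, {"x": 0, "y": 0, "z": 0.022, "twist": 0, "gripper": 1}, {"x": 0, "y": 0, "z": 0.023, "twist": 0, "gripper": 1}, {"x": 0, "y": 0, "z": 0.023, "twist": 0, "gripper": 1}]'

```text
time_s: 15.05
eef_pos: [0.4776, -0.0438, 0.1439]
ee_rot: [-0.03, 3.141, -0.0]
wrist_force: [0.2, 1.0, -0.6]
finger_gap: 0.0001
grasp_force: 0.0
```

Scaled: 1.5 mm / 1000 = 0.0015, 0.8 mm / 1000 = 0.0008.

>>> arm_command --series '[{"x": 0, "y": 0, "z": 0.0008, "twist": 0, "gripper": 1}, {"x": 0, "y": 0, "z": 0.0015, "twist": 0, "gripper": 1}, {"x": 0, "y": 0, "z": 0.0015, "twist": 0, "gripper": 1}]'

```text
time_s: 15.42
eef_pos: [0.4776, -0.0438, 0.1425]
ee_rot: [-0.03, 3.141, -0.0]
wrist_force: [-0.3, -0.5, 0.7]
finger_gap: -0.0002
grasp_force: 0.0
```

Scaled: 0.8 mm / 1000 = 0.0008, 0.4 mm / 1000 = 0.0004.

>>> arm_command --series '[{"x": 0, "y": 0, "z": 0.0004, "twist": 0, "gripper": 1}, {"x": 0, "y": 0, "z": 0.0008, "twist": 0, "gripper": 1}, {"x": 0, "y": 0, "z": 0.0008, "twist": 0, "gripper": 1}]'

```text
time_s: 15.8
eef_pos: [0.4776, -0.0438, 0.142]
ee_rot: [-0.03, 3.141, -0.0]
wrist_force: [-2.3, 0.0, 6.5]
finger_gap: 0.0001
grasp_force: 3.1
```

The ball's top stops firmly at z = 0.142, exactly the fully-down height. I'll back off and check.

Scaled: -130 mm / 1000 = -0.13, -90 mm / 1000 = -0.09.

>>> arm_command --series '[{"x": 0, "y": 0, "z": -0.04, "twist": 0, "gripper": 1}, {"x": 0, "y": 0, "z": -0.09, "twist": 0, "gripper": 1}, {"x": 0, "y": 0, "z": -0.13, "twist": 0, "gripper": 1}, {"x": 0.06, "y": 0, "z": -0.13, "twist": 0, "gripper": 1}, {"x": 0.06, "y": 0, "z": -0.13, "twist": 0, "gripper": 1}]'

```text
time_s: 16.42
eef_pos: [0.4139, -0.0448, 0.2714]
ee_rot: [0.03, -3.14, -0.0]
wrist_force: [0.1, -0.1, 0.5]
finger_gap: -0.0002
grasp_force: 0.0
```

```bash
python3 - <<'E'
from h import *
im,w,ci=pts("wrist"); cv2.imwrite("pics/fin.png",im); print(get_obs()["eef_pos"])
E
```

```text
[ 0.4161333  -0.04487183  0.27170518]
```

View pics/fin.png

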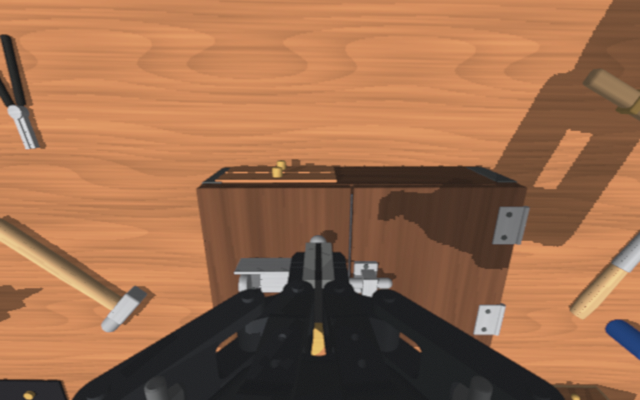

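The lid is flush (seam at column 351), the rod shows beyond the keeper at (380,283), and the hammer and pliers are where they were. The felt stop confirms the handle is down, so I'll hand in.

```bash
python3 -c "
from cell import *
print(finish_job())"
```

```text
the job is handed in; nothing more can be done
None
```

The chest is locked and handed in at about 16.5 s: the lid is shut flush, the bolt is through the keeper, and the handle is fully down in its notch. I never forced the handle or bolt, and I touched none of the tools or small things.

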